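# Press a bar square into the marking jig and hold it

### The job

Take the long square aluminium bar (not the round rod or the short block) out of the parts tray and lay it flat on the bed of the marking jig, lengthwise along the fence, with one end right up at the stop block. Then press it down onto the bed and back against the fence at the same time with one firm, steady diagonal push (about 10 N each way), and finish while still holding it pressed like that, ready for marking. The other parts stay in the tray and everything else on the counter stays where it is.

Things in the scene. Friction and masses are not known exactly. Their poses are not given: they have to be found in the camera images.
- bar: the workpiece: plain aluminium square bar, 28 x 28 mm in section and 100 mm long, 0.15 to 0.27 kg, lying loose in the parts tray. Origin at the centre of its underside as it lies at the start, own x along its length, z up
- bar_mid (a point): the centre of the square bar, 14 mm above its underside
- tray: grey open parts tray, fixed, 170 x 230 x 22 mm, walls and floor 4 mm thick; origin at the centre of its underside, x along the 170 mm side. The bar, rod and block lie in three columns about 65 mm apart, roughly along the tray's x, in any order; the two collars lie near its far edge
- bed: the marking jig's bed: dark smooth steel plate (metal slides on all of the jig's faces with friction about 0.2), fixed, 110 (x) x 160 (y) x 10 mm; origin at the centre of its underside, x towards the fence, y along the fence and away from the stop block
- fence: aluminium fence, fixed on the bed's far side: two blocks in line, each 45 mm long, 20 mm thick, 14 mm high, with a 50 mm gap between them as room for a finger (blocks at y = -75 to -30 and 20 to 65 mm). Origin on the bed's top at the foot of the straight working face, which is 33 mm in +x from the bed's centre; x points into the fence, y along it. The seated bar's middle lies at the gap's middle
- stop: aluminium stop block, fixed on the bed at its right (-y) end, square to the fence and meeting it: 60 mm long (x), 20 mm thick (y), 14 mm high above the bed. Origin at the foot of the middle of its working face, on the bed's top; the working face looks to the bed's +y and is 55 mm in -y from the bed's centre
- rod: round aluminium rod in the tray, 28 mm across, 100 mm long, lying (along its x); origin at its underside as it lies at the start. Stays in the tray
- stub: short aluminium block in the tray, 28 x 28 x 48 mm (long along its x), origin at the centre of its underside. Stays in the tray
- collar0: small aluminium collar lying in the tray, 22 mm across, 12 mm high, origin at its underside. Stays in the tray
- collar1: a second such collar
- screwdriver: small red-handled screwdriver lying on the counter, 115 x 14 x 14 mm; bystander
- eyepiece: microscope eyepiece standing on the counter, 35 mm across, 50 mm high; bystander
- oil_bottle: small dropper bottle, 26 mm across, 74 mm high; bystander
- timer: bench timer, 58 x 70 x 19 mm; bystander
- slide_box: closed blue slide box, 74 x 98 x 40 mm; bystander
Not all that is in view belongs to the job. Leave any yellow look-alike of the bar alone.

How it is judged:
On the way:
1. the square bar is lifted clear of the tray (z of bar_mid in the frame of tray above 0.06 m and contact force between bar and tray below 0.1 N), for 0.2 s.
At the end, for the whole second after the job is handed in: The bar lies flat on the bed, touching the fence (3 mm, 0.05 rad), its end within 6 mm of the stop; through the last second the fingers press on it with over 4 N, it bears on the fence with over 3 N and on the bed with over 5 N, at rest. Rod, short block and collars are in the tray (x of bar_mid in the frame of bed between 0.016 and 0.0215 m and y of bar_mid in the frame of bed between -0.0075 and 0.001 m and z of bar_mid in the frame of bed between 0.0215 and 0.0265 m and angle between the x axis of bar and the y axis of bed, either way round below 0.05 rad and contact force between bar and fence above 3 N and contact force between bar and bed above 5 N and contact force between the fingers and bar above 4 N and linear speed of bar below 0.01 m/s and x of rod in the frame of tray between -0.085 and 0.085 m and y of rod in the frame of tray between -0.115 and 0.115 m and z of each of rod, stub, collar0, collar1 in the frame of tray below 0.04 m and x of stub in the frame of tray between -0.085 and 0.085 m and y of stub in the frame of tray between -0.115 and 0.115 m and x of collar0 in the frame of tray between -0.085 and 0.085 m and y of collar0 in the frame of tray between -0.115 and 0.115 m and x of collar1 in the frame of tray between -0.085 and 0.085 m and y of collar1 in the frame of tray between -0.115 and 0.115 m); the arm keeps its last pose, push and grip.
It fails at once if a bystander on the counter is moved more than 30 mm (distance of any of screwdriver, eyepiece, oil_bottle, timer, slide_box from where it was at the start of the episode above 0.03 m).
It fails at once if another part is taken out of the tray (z of any of rod, stub, collar0, collar1 in the frame of tray above 0.06 m).
It also fails if it takes over 40 s, if anything falls off the work surface, if the arm or the gripper's body presses on something with over 40 N, if the wrist force passes 120 N, or if a joint passes its speed limit or range.

### The arm

A 6-joint arm with a two-finger parallel gripper is mounted at the origin on a cart in front of the work surface, level with it; the furniture and walls round the work are solid. World frame = base frame: x ahead of the robot, y to its left, z up, the work surface at z = 0. Lengths are in m, angles in rad, forces in N, time in s.
With the tool pointing down it reaches from about 0.35 to 0.775 m from the base axis. Payload 5.5 kg.
Tool frame: the origin (TCP) lies on the mounting face of the last link; the fingertips stand 173 mm ahead of it and the grasp point (between the pads) lies 155 mm ahead of it; z points along the fingers, y is the direction in which the jaws open and shut (so a half turn about z gives the same grasp; the last joint's range is limited). The gripper opens to 85 mm and grips with 20 to 120 N. Pads are 22 mm wide; open, the fingers measure 114 mm over their backs; the gripper's body (76 mm by 85 mm) begins 54 mm behind the grasp point. The pads swing forward as they close: fully open they stand 13 mm farther back than shut.
Start: joints at [-0.14, 0.313, 0.046, 1.304, 0, 1.431], TCP at [0.575, -0, 0.405] pointing down, gripper open.
Joint ranges: [-2.76, 2.76], [-0.86, 1.69], [-1.03, 1.26], [-2.2, 2.34], [-1.47, 1.5], [-3.14, 3.14]. Speed limits (rad/s): [2.57, 2.57, 3.14, 3.14, 3.14, 3.14].

### API

Orientations are given as a unit quaternion [w, x, y, z].
In Python, from workcell import get_state, eyes, env gives the robot as it stands. The module is installed in compiled form; this text tells all that it offers.
- The arm moves only by the tool carry_out, never from a script. Its argument "motion" is a list of rows, each an object of numbers: "jaw": the opening, from -1 (shut) to 1 (fully open); "tx", "ty", "tz": the shift along the tool's x, y, z in cm; "wx", "wy", "wz": the turn, a rotation vector about the tool's x, y, z in degrees. In form: [{"jaw": .., "tx": .., "ty": .., "tz": .., "wx": .., "wy": .., "wz": ..}, ...]. A call has 1 to 20 rows; each row shifts and turns the commanded pose from where the row before left it, along the tool's axes as they then stand; what a row does not reach is not made up. A row lasts 1/8 s, in which the tool goes at most 62.5 mm and 10.7 degrees, less where a joint would pass 70% of its speed; a pose out of reach is approached as far as the arm can. A call with a gripper value outside its range is refused whole. The fingers move at their own pace and stop on an object; "force" is the grip in N (left out, the last holds). Time passes only in rows, so rows that do not move let the fingers close. It gives the time, the measured TCP pose, the force and the opening at its end, in the units of the state.
- get_state(): the state, without advancing time (a new reading comes with each control period).
- eyes.read_camera(name): name is "scene" or "side" or "wrist"; returns the picture (480x640x3 uint8, blue, green, red); there is no depth.
- eyes.calibration(name): a dict with "K" (3x3 intrinsics, pixels), "k1" (the pictures are not rectified: a ray, as slopes to the right and down, at radius r is drawn at 1 + k1 r^2 times it, then the intrinsics apply), "camera_from_world" (4x4, takes a point from world to camera coordinates). Camera axes: x right, y up, looking along -z (the intrinsics and any distortion apply to the point x, -y, -z); pixel columns grow to the right and rows downward; lengths in m; the calibration is good to about 2 mm. A picture is of the moment at which its call begins: read the wrist's pose just before it. calibration takes no time and is no camera call; for the wrist camera it gives the pose at the moment of the call.
- env.hand_in(): hands the job in, once; it reports no verdict.
The state is a dict: "clock": time; "joint_pos": joint angles; "qvel": joint speeds; "tau": joint torques, N m; "tcp_pos": TCP position; "orientation": TCP orientation; "wrist_force": force on the tool from outside, world axes, zero at the start; "ft_torque": the same for the moment, N m; "finger_gap": finger opening in m.
Only numpy, scipy, OpenCV 4.12 (cv2) and the standard library are available. Lean on these libraries where they do the work, as an engineer would, in place of code of your own. Each camera call takes 0.05 s, during which the arm holds its last target.

## Working session

There is one attempt and no reset: what is moved stays moved. The work goes in short steps, Python scripts to look and compute and a tool call to move; the robot and the scene stay as the last step left them, time stands still between calls to the robot, and variables do not carry over. Pictures are saved under pics/ and viewed, and the job is handed in when it is done.

Besides the shell and the picture viewer there is one more tool, called after "Request:" as name([rows], argument=value, ...), one row to a line, values as JSON. carry_out: Moves the arm, as the interface text tells. Its arguments: {"type":"object","properties":{"motion":{"type":"array"},"force":{"type":"number"}},"required":["motion"]}

```bash
ls; mkdir -p pics; python3 - <<'E'
from workcell import get_state, eyes, env
import cv2
s=get_state();print(s)
for n in ["scene","side","wrist"]:
    c=eyes.calibration(n);print(n,c)
    cv2.imwrite(f"pics/{n}0.png",eyes.read_camera(n))
E
```

```text
pics
{'clock': 0.0, 'joint_pos': array([-1.39618423e-01,  3.14016102e-01,  4.49893802e-02,  1.30358335e+00,
       -4.98831943e-05,  1.43119989e+00]), 'qvel': array([ 1.61854462e-04,  1.44281076e-04, -1.87087199e-04,  1.76547523e-03,
        6.05272422e-05, -3.39436499e-04]), 'tau': array([-2.90074182e-03, -4.80629075e+01,  2.98531097e+01,  1.95313990e-02,
       -3.83516899e-04, -4.27451073e-05]), 'tcp_pos': array([ 5.74811862e-01, -1.69785065e-07,  4.03803893e-01]), 'orientation': array([-7.09241109e-04,  7.07114247e-01,  7.07098734e-01, -5.65703232e-04]), 'wrist_force': array([ 0.13501135, -0.30690303, -0.27929281]), 'ft_torque': array([-0.02225879, -0.03300649,  0.01753576]), 'finger_gap': 0.08536434397494902}
scene {'K': array([[463.43891757,   0.        , 320.04472943],
       [  0.        , 463.43891757, 236.24103591],
       [  0.        ,   0.        ,   1.        ]]), 'k1': 0.04222030515779843, 'camera_from_world': array([[ 0.88866808, -0.45792255, -0.02399971, -0.30740497],
       [ 0.28771781,  0.51607704,  0.80677317, -0.33504024],
       [-0.35705393, -0.72385871,  0.59
[... 403 characters left out ...]
832, -0.05371531],
       [-0.4740089 ,  0.69507982,  0.54053641, -1.06635738],
       [ 0.        ,  0.        ,  0.        ,  1.        ]])}
wrist {'K': array([[358.19914699,   0.        , 316.32439587],
       [  0.        , 358.19914699, 230.36250103],
       [  0.        ,   0.        ,   1.        ]]), 'k1': -0.02306712421720937, 'camera_from_world': array([[ 9.99998035e-01, -3.47367079e-04, -1.95172516e-03,
        -5.75177692e-01],
       [-3.03847880e-04,  9.46037613e-01, -3.24056695e-01,
         4.25673650e-02],
       [ 1.95897204e-03,  3.24056651e-01,  9.46035649e-01,
        -3.81657619e-01],
       [ 0.00000000e+00,  0.00000000e+00,  0.00000000e+00,
         1.00000000e+00]])}
```

View pics/scene0.png

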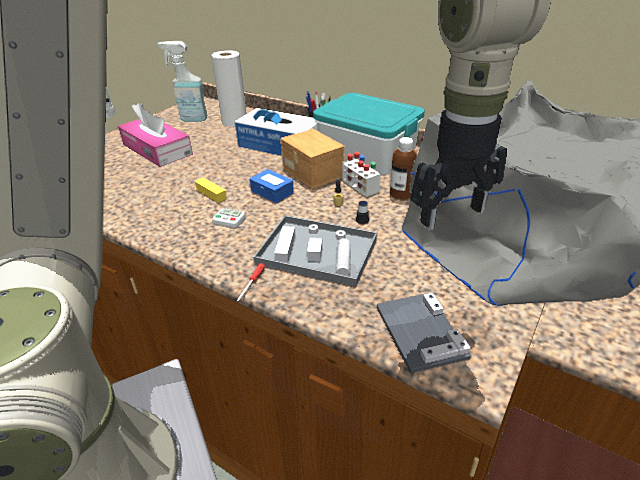

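View pics/side0.png

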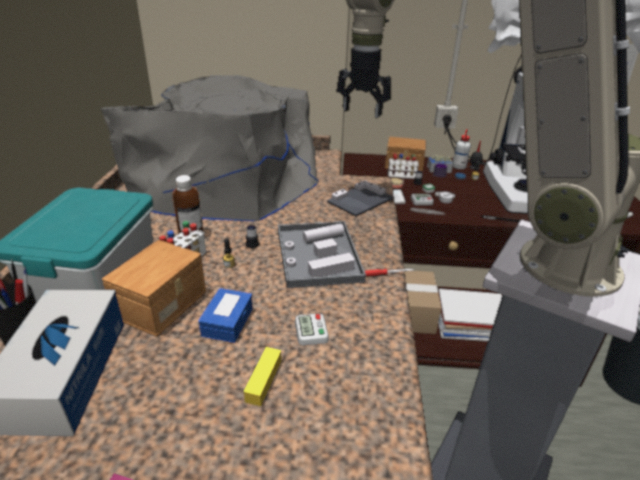

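View pics/wrist0.png

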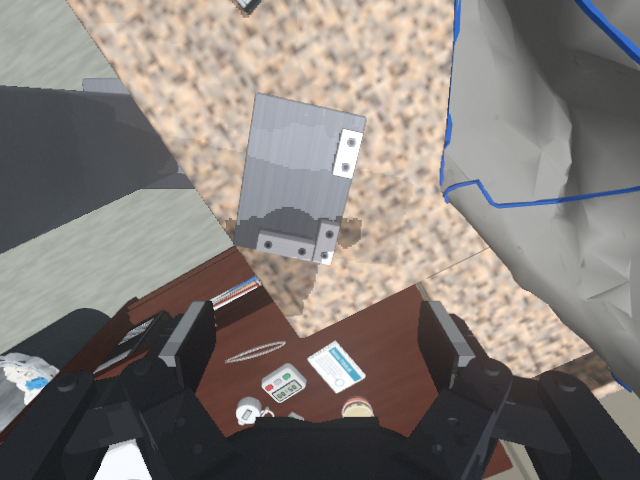

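Wrist view: the jig bed has corners near (257,93), (365,117), (330,265) and (235,245), with the stop at its near end and the fence on the right. Scene view: the tray is at (315,250).

Candidates for the bar in the scene view:
- Long square piece at (285,242). This one looks right.
- Stub at (315,249).
- Round rod at (343,255).
- Yellow look-alike at (210,188).

```bash
cat > h.py <<'E'
from workcell import get_state, eyes, env
import cv2, numpy as np
def rays(cal,px):
    p=cv2.undistortPoints(np.array(px,float).reshape(-1,1,2),cal["K"],np.array([cal["k1"],0,0,0.]),None,None,cv2.TermCriteria_COUNT if False else None).reshape(-1,2) if False else cv2.undistortPoints(np.array(px,float).reshape(-1,1,2),cal["K"],np.array([cal["k1"],0,0,0.])).reshape(-1,2)
    T=cal["camera_from_world"];R=T[:3,:3];o=-R.T@T[:3,3]
    return o,np.c_[p[:,0],-p[:,1],-np.ones(len(p))]@R
def plane(cal,px,z):
    o,d=rays(cal,px);return o+d*((z-o[2])/d[:,2])[:,None]
def project(cal,P):
    T=cal["camera_from_world"];q=np.atleast_2d(P)@T[:3,:3].T+T[:3,3]
    p=np.c_[q[:,0]/-q[:,2],-q[:,1]/-q[:,2],np.ones(len(q))]
    return cv2.projectPoints(p,np.zeros(3),np.zeros(3),cal["K"],np.array([cal["k1"],0,0,0.]))[0].reshape(-1,2)
E
python3 - <<'E'
from h import *
np.set_printoptions(precision=4,suppress=True)
c=eyes.calibration("scene")
print("tray",plane(c,[(285,219),(376,235),(357,283),(255,262)],.022))
print("bar",plane(c,[(285,242)],.02),"rod",plane(c,[(343,255)],.02))
print("yellow/sd/timer/eyep/oil",plane(c,[(210,188),(250,280),(229,217),(362,220),(339,203),(240,300)],0.0))
w=eyes.calibration("wrist")
print("bed",plane(w,[(257,93),(365,117),(330,265),(235,245)],.01))
im=cv2.imread("pics/scene0.png");cv2.imwrite("pics/c0.png",cv2.resize(im[205:295,240:390],None,fx=5,fy=5,interpolation=cv2.INTER_CUBIC))
E
```

```text
tray [[0.4741 0.4301 0.022 ]
 [0.6276 0.2703 0.022 ]
 [0.5075 0.1529 0.022 ]
 [0.3535 0.3126 0.022 ]]
bar [[0.4382 0.3488 0.02  ]] rod [[0.5283 0.2456 0.02  ]]
yellow/sd/timer/eyep/oil [[0.3672 0.7011 0.    ]
 [0.3308 0.2886 0.    ]
 [0.3674 0.5373 0.    ]
 [0.649  0.3643 0.    ]
 [0.638  0.4599 0.    ]
 [0.2928 0.242  0.    ]]
bed [[ 0.5188  0.0969  0.01  ]
 [ 0.6226  0.0749  0.01  ]
 [ 0.5905 -0.0821  0.01  ]
 [ 0.4866 -0.0583  0.01  ]]
```

View pics/c0.png

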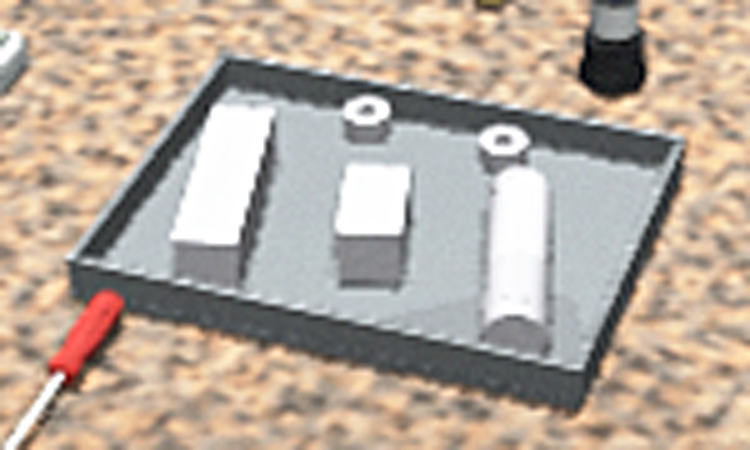

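The crop shows the left piece at scene (285,242) is the long square bar. The middle piece is the stub, and the right one has a rounded end, so it is the rod. Next I move the wrist camera over the tray.

Request:
carry_out([
  {"tx":5.5,"ty":-2.2},
  {"tx":5.5,"ty":-2.2},
  {"tx":5.5,"ty":-2.2},
  {"tx":5.5,"ty":-2.2},
  {"tx":5.5,"ty":-2.2},
  {"tx":5.5,"ty":-2.0},
  {"wz":9},
  {"wz":9},
  {"wz":9},
  {"wz":9},
  {"wz":9},
  {},
  {},
])

```text
invalid input at $.motion[0]: expected keys jaw, tx, ty, tz, wx, wy, wz
```

```bash
python3 - <<'E'
from h import *
import pickle
s=get_state();w=eyes.calibration("wrist");im=eyes.read_camera("wrist");cv2.imwrite("pics/w1.png",im);pickle.dump((w,s),open("w1.pkl","wb"));print(s["tcp_pos"],s["orientation"],s["wrist_force"],s["joint_pos"])
E
```

```text
[5.74866338e-01 9.92356623e-06 4.03985925e-01] [-5.79578965e-04  7.07107968e-01  7.07105224e-01 -4.32996373e-04] [-0.29208723  0.80620563  0.78627511] [-1.39600002e-01  3.13882940e-01  4.52490047e-02  1.30360930e+00
  6.02701306e-06  1.43120020e+00]
```

View pics/w1.png

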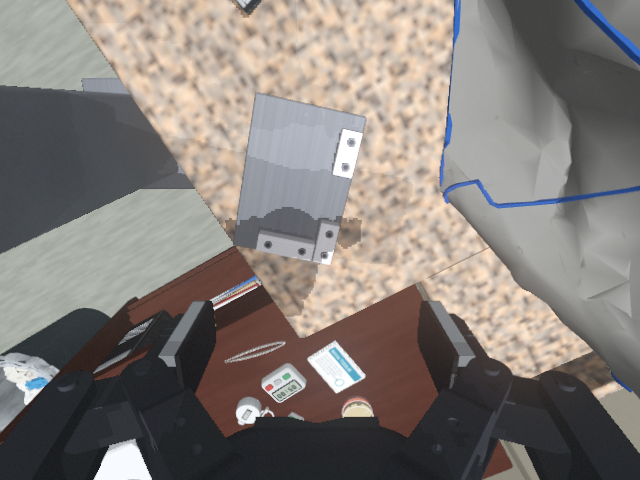

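The move was refused because every row needs all seven keys. The view hasn't changed.

Request:
carry_out([
  {"jaw":1,"tx":5.5,"ty":-2.2,"tz":0,"wx":0,"wy":0,"wz":0},
  {"jaw":1,"tx":5.5,"ty":-2.2,"tz":0,"wx":0,"wy":0,"wz":0},
  {"jaw":1,"tx":5.5,"ty":-2.2,"tz":0,"wx":0,"wy":0,"wz":0},
  {"jaw":1,"tx":5.5,"ty":-2.2,"tz":0,"wx":0,"wy":0,"wz":0},
  {"jaw":1,"tx":5.5,"ty":-2.2,"tz":0,"wx":0,"wy":0,"wz":0},
  {"jaw":1,"tx":5.5,"ty":-2.0,"tz":0,"wx":0,"wy":0,"wz":0},
  {"jaw":1,"tx":0,"ty":0,"tz":0,"wx":0,"wy":0,"wz":9},
  {"jaw":1,"tx":0,"ty":0,"tz":0,"wx":0,"wy":0,"wz":9},
  {"jaw":1,"tx":0,"ty":0,"tz":0,"wx":0,"wy":0,"wz":9},
  {"jaw":1,"tx":0,"ty":0,"tz":0,"wx":0,"wy":0,"wz":9},
  {"jaw":1,"tx":0,"ty":0,"tz":0,"wx":0,"wy":0,"wz":9},
  {"jaw":1,"tx":0,"ty":0,"tz":0,"wx":0,"wy":0,"wz":0},
  {"jaw":1,"tx":0,"ty":0,"tz":0,"wx":0,"wy":0,"wz":0},
])

```text
clock: 1.82
tcp_pos: [0.445, 0.33, 0.4046]
orientation: [0.0, 0.923, 0.384, -0.0]
wrist_force: [-0.4, 0.0, -0.1]
finger_gap: 0.0856
```

```bash
python3 - <<'E'
from h import *
import pickle
s=get_state();w=eyes.calibration("wrist");im=eyes.read_camera("wrist");cv2.imwrite("pics/w2.png",im);pickle.dump((w,s),open("w2.pkl","wb"));print(s["tcp_pos"],s["orientation"],s["wrist_force"],s["joint_pos"])
E
```

```text
[0.44500904 0.3299714  0.404579  ] [ 3.26490394e-05  9.23391745e-01  3.83858929e-01 -8.91315839e-05] [-0.38041376  0.04149797 -0.08159746] [ 4.93134348e-01  2.72338163e-01 -1.00552084e-02  1.28858681e+00
 -4.73292169e-05  2.84678347e+00]
```

View pics/w2.png

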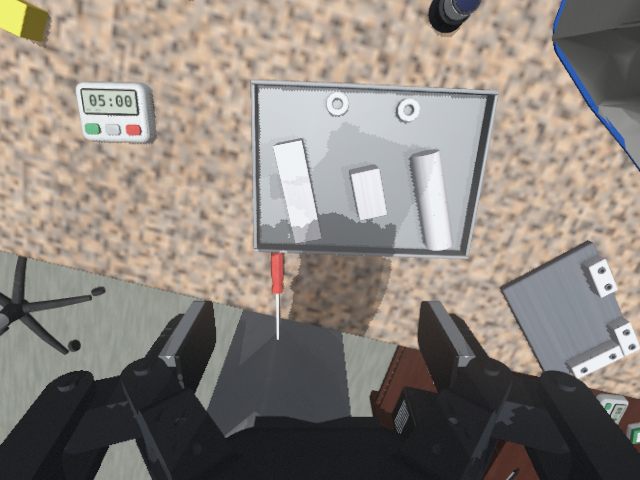

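The bar is at wrist pixel (297,190), the stub at (367,193) and the rod at (432,200). The collars are at (337,103) and (408,110). I'll zoom in on the bar and extract its edges.

```bash
python3 - <<'E'
from h import *
im=cv2.imread("pics/w2.png")
c=cv2.resize(im[125:260,250:350],None,fx=4.4,fy=4.4,interpolation=cv2.INTER_NEAREST);cv2.imwrite("pics/c2.png",c)
g=cv2.cvtColor(im,cv2.COLOR_BGR2GRAY)
print(g[180,262:340]);print(g[225,262:340]);print(g[130:255,296])
E
```

```text
[202 202 201 202 201 202 199 182 180 181 180 181 180 181 180 179 170 167
 159 224 240 239 230 240 239 229 241 241 239 238 225 230 238 227 228 229
 229 229 228 227 229 231 230 230 230 230 228 202 106 131 180 183 183 183
 183 183 184 183 184 183 183 183 183 183 182 183 183 182 182 183 182 181
 182 182 182 182 181 182]
[136 137 137 137 136 138 137 149 188 189 194 193 188 148 139 139 139 138
 139 138 138 139 137 139 138 136 125 127 159 227 240 236 237 240 236 236
 236 237 241 241 241 240 230 188 191 189 181 156 158 158 160 159 159 159
 160 158 148 103 109 113 114 114 114 113 114 114 113 115 114 113 113 113
 113 112 115 113 114 113]
[212 211 211 211 211 211 204 202 201 129 129 226 241 242 242 242 242 242
 242 242 242 242 241 242 242 241 242 242 242 242 242 242 242 242 242 242
 242 242 242 242 241 242 242 242 242 240 230 231 239 228 228 227 227 226
 226 229 237 237 237 237 237 237 236 236 235 234 235 241 240 232 232 232
 232 233 233 234 233 234 240 241 241 241 241 241 241 241 241 241 241 241
 241 241 241 241 241 236 189 189 188 189 188 188 189 189 190 190 189 190
 189 189 188 189 187 131 110  83  83  82  82  86 114 142 133 145 171]
```

View pics/c2.png

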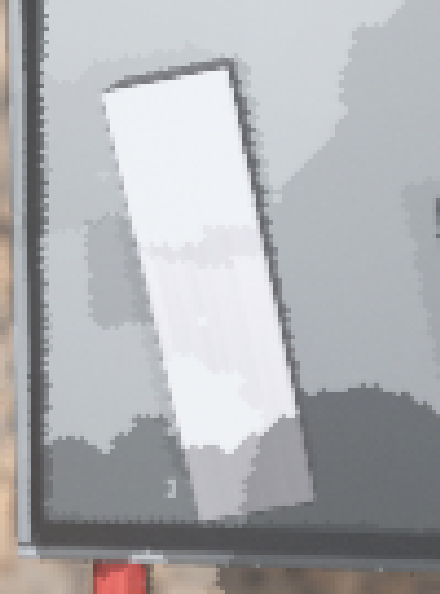

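```bash
python3 - <<'E'
from h import *
import pickle
np.set_printoptions(precision=4,suppress=True)
w,s=pickle.load(open("w2.pkl","rb"))
P=plane(w,[(273.9,145.5),(302.3,140.9),(321.1,238.9),(296.4,243.2)],.032);print(P,P.mean(0))
print(np.linalg.norm(np.roll(P,-1,0)-P,axis=1))
a=(P[0]+P[1]-P[2]-P[3])/2;print("axis deg",np.degrees(np.arctan2(a[1],a[0])))
T=plane(w,[(252,82),(497,92),(467,257),(256,248)],.022);print("tray",T,T.mean(0),np.linalg.norm(np.roll(T,-1,0)-T,axis=1))
im=cv2.imread("pics/w1.png")
cv2.imwrite("pics/c1.png",cv2.resize(im[80:280,220:380],None,fx=3.75,fy=3,interpolation=cv2.INTER_NEAREST)) if 0 else cv2.imwrite("pics/c1.png",cv2.resize(im[85:275,225:375],None,fx=3,fy=3,interpolation=cv2.INTER_NEAREST))
from scipy.spatial.transform import Rotation as R
q=s["orientation"];print(R.from_quat(q[[1,2,3,0]]).as_matrix())
E
```

```text
[[0.4533 0.3931 0.032 ]
 [0.4751 0.3773 0.032 ]
 [0.4191 0.2956 0.032 ]
 [0.3979 0.3101 0.032 ]] [0.4363 0.344  0.032 ]
[0.027  0.099  0.0257 0.0998]
axis deg 55.93095205430272
tray [[0.4792 0.4463 0.022 ]
 [0.6339 0.2811 0.022 ]
 [0.5129 0.1678 0.022 ]
 [0.3605 0.3342 0.022 ]] [0.4966 0.3074 0.022 ] [0.2263 0.1658 0.2256 0.1633]
[[ 0.7053  0.7089 -0.0001]
 [ 0.7089 -0.7053 -0.0001]
 [-0.0002 -0.     -1.    ]]
```

View pics/c1.png

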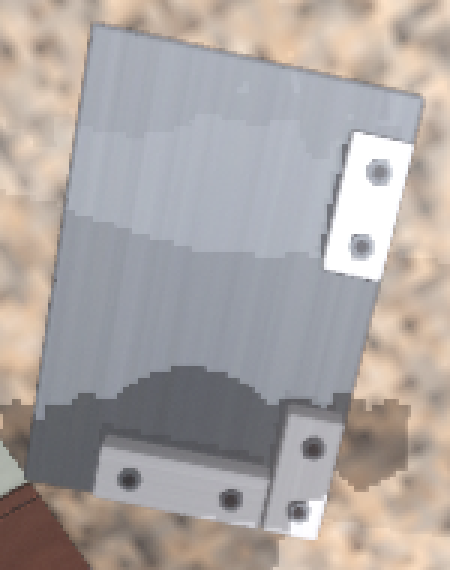

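```bash
python3 - <<'E'
from h import *
import pickle
np.set_printoptions(precision=4,suppress=True)
c=eyes.calibration("scene")
P=plane(c,[(284.4,225),(295,226.6),(287.6,253.6),(275,252.4)],.032);print("scene bar",P.mean(0),P)
im=cv2.imread("pics/scene0.png")
cv2.imwrite("pics/c3.png",cv2.resize(im[285:375,370:475],None,fx=6,fy=6,interpolation=cv2.INTER_NEAREST))
im=cv2.imread("pics/w1.png");w=eyes.calibration
cv2.imwrite("pics/c4.png",cv2.resize(im[210:275,225:345],None,fx=6,fy=6,interpolation=cv2.INTER_NEAREST))
E
```

```text
scene bar [0.4384 0.3436 0.032 ] [[0.4576 0.3942 0.032 ]
 [0.4762 0.3764 0.032 ]
 [0.4207 0.2934 0.032 ]
 [0.3989 0.3102 0.032 ]]
```

View pics/c3.png

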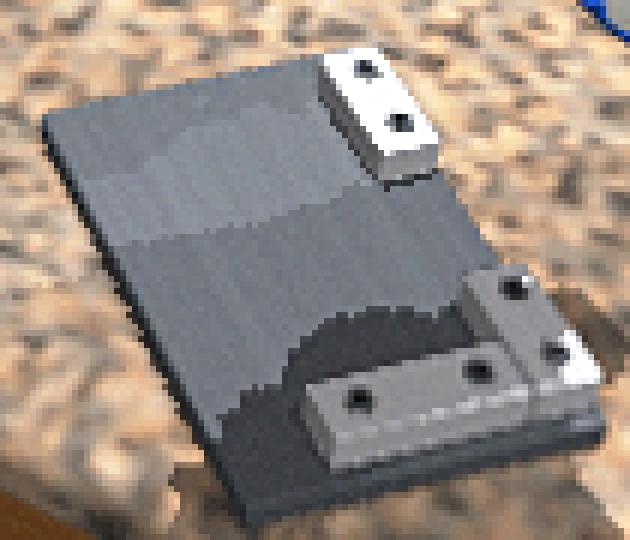

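View pics/c4.png

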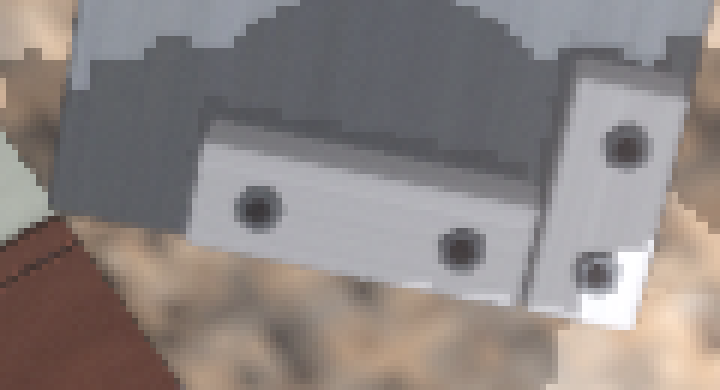

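```bash
python3 - <<'E'
from h import *
import pickle
np.set_printoptions(precision=4,suppress=True)
w,s=pickle.load(open("w1.pkl","rb"))
c=eyes.calibration("scene")
def c3(*p): return [(x/6+370,y/6+285) for x,y in p]
for n,cal,F,S,B in [("wrist",w,[(342.7,129),(333.3,175),(320.8,223),(312.5,260.8)],[(259.5,233.8),(314.5,245)],[(256.3,92.3),(366,117),(235,245.7)]),
 ("scene",c,c3((322,58),(383,158),(464,285),(525,378)),c3((306,385),(500,345)),c3((45,118),(320,55),(250,522),(605,432)))]:
    f=plane(cal,F,.024);st=plane(cal,S,.024);b=plane(cal,B,.01)
    print(n,"fence\n",f,"\nstop\n",st,"\nbed\n",b)
    vx,vy,x0,y0=cv2.fitLine(f[:,:2].astype(np.float32),cv2.DIST_L2,0,1e-3,1e-3).ravel()
    if vy<0: vx,vy=-vx,-vy
    by=np.array([vx,vy]);bx=np.array([vy,-vx]);print("bed y deg",np.degrees(np.arctan2(vy,vx)))
    m=st[:,:2].mean(0);fx=np.array([x0,y0])@bx
    # fence-stop corner = bed(33,-55)mm
    cor=bx*fx+by*(m@by);cen=cor-bx*.033+by*.055;print("corner",cor,"bed centre",cen,"bar target",cor-bx*.014+by*.050)
    for q in b[:,:2]: print((q-cen)@bx*1e3,(q-cen)@by*1e3)
    for q in f[:,:2]: print("f",(q-cen)@by*1e3)
E
```

```text
wrist fence
 [[ 0.6002  0.0644  0.024 ]
 [ 0.592   0.0208  0.024 ]
 [ 0.5799 -0.0287  0.024 ]
 [ 0.5713 -0.0709  0.024 ]] 
stop
 [[ 0.5164 -0.0404  0.024 ]
 [ 0.5734 -0.0528  0.024 ]] 
bed
 [[ 0.5182  0.0975  0.01  ]
 [ 0.6236  0.0749  0.01  ]
 [ 0.4865 -0.0592  0.01  ]]
bed y deg 77.71087
corner [ 0.5751 -0.0532] bed centre [0.5545 0.0076] bar target [ 0.572  -0.0014]
-54.622549440823775 80.15379446746464
53.14855452132997 80.50668745542278
-52.21888714523588 -79.66217182313918
f 65.23877157852644
f 20.88054242870112
f -29.99006966797212
f -73.06823628730865
scene fence
 [[ 0.6     0.0622  0.024 ]
 [ 0.5891  0.0184  0.024 ]
 [ 0.5774 -0.0328  0.024 ]
 [ 0.5699 -0.0673  0.024 ]] 
stop
 [[ 0.5152 -0.041   0.024 ]
 [ 0.5717 -0.0549  0.024 ]] 
bed
 [[ 0.5171  0.093   0.01  ]
 [ 0.6107  0.0748  0.01  ]
 [ 0.4815 -0.0628  0.01  ]
 [ 0.5863 -0.0842  0.01  ]]
bed y deg 76.92267
corner [ 0.5725 -0.0547] bed centre [0.5528 0.0063] bar target [ 0.5702 -0.0028]
-54.39394698819134 76.2917303251259
40.90355780494171 79.81448761483081
-53.81097352535414 -83.49787342945893
53.03537388627598 -80.59331630894577
f 65.10037514667243
f 19.913970469761534
f -32.57895297133811
f -67.88821509264115
```

Request:
carry_out([
  {"jaw":0.2,"tx":0.43,"ty":-1.55,"tz":0,"wx":0,"wy":0,"wz":0},
  {"jaw":0.2,"tx":0,"ty":0,"tz":3,"wx":0,"wy":0,"wz":-5.3},
  {"jaw":0.2,"tx":0,"ty":0,"tz":5,"wx":0,"wy":0,"wz":-5.3},
  {"jaw":0.2,"tx":0,"ty":0,"tz":5,"wx":0,"wy":0,"wz":0},
  {"jaw":0.2,"tx":0,"ty":0,"tz":4,"wx":0,"wy":0,"wz":0},
  {"jaw":0.2,"tx":0,"ty":0,"tz":0,"wx":0,"wy":0,"wz":0},
  {"jaw":0.2,"tx":0,"ty":0,"tz":0,"wx":0,"wy":0,"wz":0},
])

```text
clock: 2.75
tcp_pos: [0.4375, 0.3448, 0.2361]
orientation: [-0.0, 0.884, 0.467, 0.001]
wrist_force: [0.5, 0.1, 0.2]
finger_gap: 0.0514
```

```bash
python3 - <<'E'
from h import *
import pickle
s=get_state();w=eyes.calibration("wrist");im=eyes.read_camera("wrist");cv2.imwrite("pics/w3.png",im);pickle.dump((w,s),open("w3.pkl","wb"));print(s["tcp_pos"],s["orientation"],s["wrist_force"],s["joint_pos"],s["finger_gap"])
E
```

```text
[0.43747266 0.34476939 0.23612073] [-8.21003099e-05  8.84389647e-01  4.66748558e-01  8.53543948e-04] [0.49828335 0.10583557 0.1655636 ] [ 5.23290499e-01  3.85513318e-01 -2.83112718e-01  9.00458230e-01
  9.97768857e-05  2.69366142e+00] 0.051362367986210085
```

View pics/w3.png

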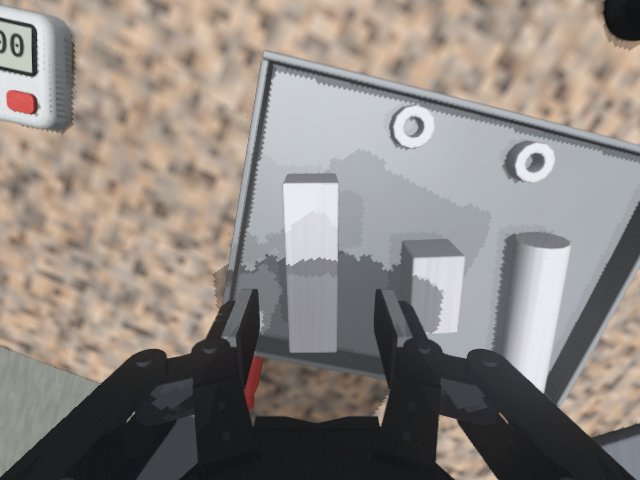

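The bar stands upright in the picture between the fingers, with its top face at (284,182) to (338,182) and (289,352) to (336,352). It is nearly centred between the pads.

```bash
python3 - <<'E'
from h import *
import pickle
np.set_printoptions(precision=4,suppress=True)
w,s=pickle.load(open("w3.pkl","rb"))
P=plane(w,[(284,182),(338,182),(336,352),(289,352)],.032);print(P,P.mean(0))
a=(P[0]+P[1]-P[2]-P[3]);print(np.degrees(np.arctan2(a[1],a[0])),np.linalg.norm(a)/2)
from scipy.spatial.transform import Rotation as R
M=R.from_quat(s["orientation"][[1,2,3,0]]).as_matrix();print(np.degrees(np.arctan2(M[1,0],M[0,0])));print("tool",M.T@(P.mean(0)-s["tcp_pos"]))
E
```

```text
[[0.4534 0.394  0.032 ]
 [0.4753 0.3791 0.032 ]
 [0.4196 0.2961 0.032 ]
 [0.397  0.3115 0.032 ]] [0.4363 0.3452 0.032 ]
55.8494965761363 0.09998196614294382
55.64694098065026
tool [-0.0006 -0.0013  0.2041]
```

Request:
carry_out([
  {"jaw":0.2,"tx":0,"ty":-0.1,"tz":2,"wx":0,"wy":0,"wz":0},
  {"jaw":0.2,"tx":0,"ty":0,"tz":2,"wx":0,"wy":0,"wz":0},
  {"jaw":0.2,"tx":0,"ty":0,"tz":1,"wx":0,"wy":0,"wz":0},
  {"jaw":0.2,"tx":0,"ty":0,"tz":0.4,"wx":0,"wy":0,"wz":0},
  {"jaw":0.2,"tx":0,"ty":0,"tz":0,"wx":0,"wy":0,"wz":0},
  {"jaw":-1,"tx":0,"ty":0,"tz":0,"wx":0,"wy":0,"wz":0},
  {"jaw":-1,"tx":0,"ty":0,"tz":0,"wx":0,"wy":0,"wz":0},
  {"jaw":-1,"tx":0,"ty":0,"tz":0,"wx":0,"wy":0,"wz":0},
  {"jaw":-1,"tx":0,"ty":0,"tz":0,"wx":0,"wy":0,"wz":0},
], force=60)

```text
clock: 3.92
tcp_pos: [0.4367, 0.3448, 0.1817]
orientation: [-0.0, 0.885, 0.466, 0.001]
wrist_force: [-1.1, -0.1, 5.9]
finger_gap: 0.0269
```

Request:
carry_out([
  {"jaw":-1,"tx":0,"ty":0,"tz":-1,"wx":0,"wy":0,"wz":0},
  {"jaw":-1,"tx":0,"ty":0,"tz":-2,"wx":0,"wy":0,"wz":0},
  {"jaw":-1,"tx":0,"ty":0,"tz":-4,"wx":0,"wy":0,"wz":0},
  {"jaw":-1,"tx":0,"ty":0,"tz":-4,"wx":0,"wy":0,"wz":0},
  {"jaw":-1,"tx":0,"ty":0,"tz":-1,"wx":0,"wy":0,"wz":0},
  {"jaw":-1,"tx":0,"ty":0,"tz":0,"wx":0,"wy":0,"wz":0},
  {"jaw":-1,"tx":0,"ty":0,"tz":0,"wx":0,"wy":0,"wz":0},
])

```text
clock: 4.8
tcp_pos: [0.4357, 0.3442, 0.2989]
orientation: [0.0, 0.885, 0.466, -0.002]
wrist_force: [0.6, 0.2, -2.9]
finger_gap: 0.027
```

```bash
python3 - <<'E'
from h import *
import pickle
s=get_state();w=eyes.calibration("wrist");im=eyes.read_camera("wrist");cv2.imwrite("pics/w4.png",im);pickle.dump((w,s),open("w4.pkl","wb"));print(s["tcp_pos"],s["orientation"],s["wrist_force"],s["ft_torque"],s["joint_pos"],s["finger_gap"])
E
```

```text
[0.43565018 0.34416267 0.29890068] [ 1.06808604e-04  8.84582267e-01  4.66381572e-01 -1.55917064e-03] [ 0.57675229  0.18175946 -2.857362  ] [-0.02887052 -0.04384407  0.05387173] [ 5.24036068e-01  3.30288479e-01 -1.95602218e-01  1.04802992e+00
 -9.23712466e-05  2.69523597e+00] 0.026962010043598147
```

View pics/w4.png

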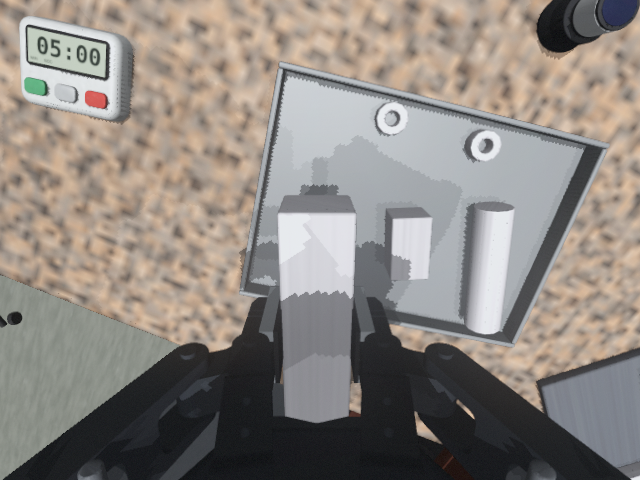

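The bar is held level and the other parts are still in the tray. The bar's top face shows at (278,212) to (356,212) and (285,418) to (350,418). Next I work out its offset in the tool and the transfer to the jig.

```bash
cat > tf.py <<'E'
from h import *
from scipy.spatial.transform import Rotation as R
def pose(s):
    M=R.from_quat(s["orientation"][[1,2,3,0]]).as_matrix();return M,s["tcp_pos"]
E
python3 - <<'E'
from tf import *
import pickle
np.set_printoptions(precision=4,suppress=True)
w,s=pickle.load(open("w4.pkl","rb"));M,t=pose(s)
P=plane(w,[(278,212),(356,212),(350,418),(285,418)],t[2]-.150);print((P-t)@M,((P-t)@M).mean(0))
b=(P[0]+P[1]-P[2]-P[3]);th=np.degrees(np.arctan2(b[1],b[0]));print("bar deg",th,"tool",np.degrees(np.arctan2(M[1,0],M[0,0])),np.linalg.norm(b)/2)
tgt=np.array([.5715,-.0018]);d=np.r_[tgt-t[:2],0]
print("world",d,"tool",M.T@d, "len",np.linalg.norm(d))
E
```

```text
[[ 0.0496 -0.0122  0.1499]
 [ 0.0496  0.0149  0.1498]
 [-0.0435  0.0158  0.1501]
 [-0.0436 -0.0125  0.1501]] [0.003  0.0015 0.15  ]
bar deg 55.74782221578662 tool 55.59952081171779 0.09313589093702003
world [ 0.1358 -0.346   0.    ] tool [-0.2087  0.3076  0.0002] len 0.37167908813658806
```

Request:
carry_out([
  {"jaw":-1,"tx":-1.5,"ty":2.0,"tz":0,"wx":0,"wy":0,"wz":0},
  {"jaw":-1,"tx":-2.7,"ty":3.9,"tz":0,"wx":0,"wy":0,"wz":0},
  {"jaw":-1,"tx":-2.7,"ty":3.9,"tz":0,"wx":0,"wy":0,"wz":0},
  {"jaw":-1,"tx":-2.7,"ty":3.9,"tz":0,"wx":0,"wy":0,"wz":0},
  {"jaw":-1,"tx":-2.7,"ty":3.9,"tz":0,"wx":0,"wy":0,"wz":0},
  {"jaw":-1,"tx":-2.7,"ty":3.9,"tz":0,"wx":0,"wy":0,"wz":0},
  {"jaw":-1,"tx":-2.7,"ty":3.9,"tz":0,"wx":0,"wy":0,"wz":0},
  {"jaw":-1,"tx":-2.0,"ty":3.0,"tz":0,"wx":0,"wy":0,"wz":0},
  {"jaw":-1,"tx":-1.0,"ty":1.2,"tz":0,"wx":0,"wy":0,"wz":-4},
  {"jaw":-1,"tx":0,"ty":0,"tz":1.4,"wx":0,"wy":0,"wz":-6},
  {"jaw":-1,"tx":0,"ty":0,"tz":2,"wx":0,"wy":0,"wz":-6},
  {"jaw":-1,"tx":0,"ty":0,"tz":2,"wx":0,"wy":0,"wz":-6},
  {"jaw":-1,"tx":0,"ty":0,"tz":2,"wx":0,"wy":0,"wz":0},
  {"jaw":-1,"tx":0,"ty":0,"tz":0,"wx":0,"wy":0,"wz":0},
  {"jaw":-1,"tx":0,"ty":0,"tz":0,"wx":0,"wy":0,"wz":0},
])

```text
clock: 6.72
tcp_pos: [0.5636, 0.0065, 0.2266]
orientation: [-0.0, 0.779, 0.627, -0.0]
wrist_force: [0.1, -0.3, -1.6]
finger_gap: 0.0268
```

```bash
python3 - <<'E'
from tf import *
import pickle
s=get_state();w=eyes.calibration("wrist");im=eyes.read_camera("wrist");cv2.imwrite("pics/w5.png",im);pickle.dump((w,s),open("w5.pkl","wb"));print(s["clock"],s["tcp_pos"],s["orientation"],s["wrist_force"],s["ft_torque"],s["finger_gap"])
M,t=pose(s);print(np.degrees(np.arctan2(M[1,0],M[0,0])),M)
im=eyes.read_camera("scene");cv2.imwrite("pics/s5.png",cv2.resize(im[220:400,340:520],None,fx=3.3,fy=3.3))
E
```

```text
6.725 [0.56358146 0.00653837 0.22656835] [-2.35746707e-04  7.79343580e-01  6.26596742e-01 -2.26866198e-04] [ 0.11725244 -0.26869178 -1.55527771] [-0.01964366  0.02776479 -0.00373169] 0.026819843993322788
77.59896660291967 [[ 2.14752942e-01  9.76668190e-01 -6.49049666e-04]
 [ 9.76668404e-01 -2.14752934e-01  8.31481241e-05]
 [-5.81771923e-05 -6.51762606e-04 -9.99999786e-01]]
```

View pics/w5.png

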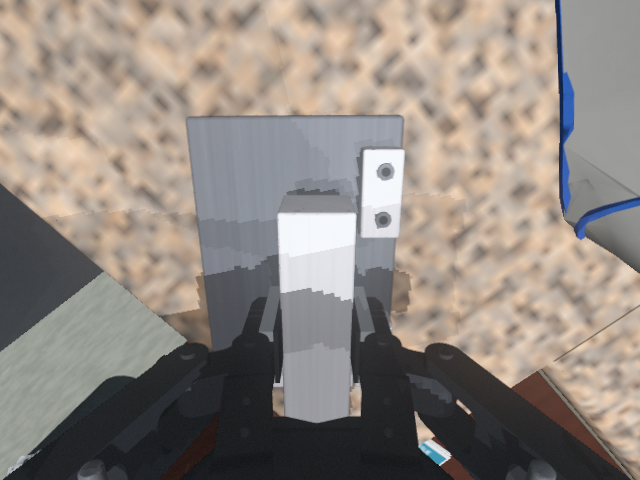

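View pics/s5.png

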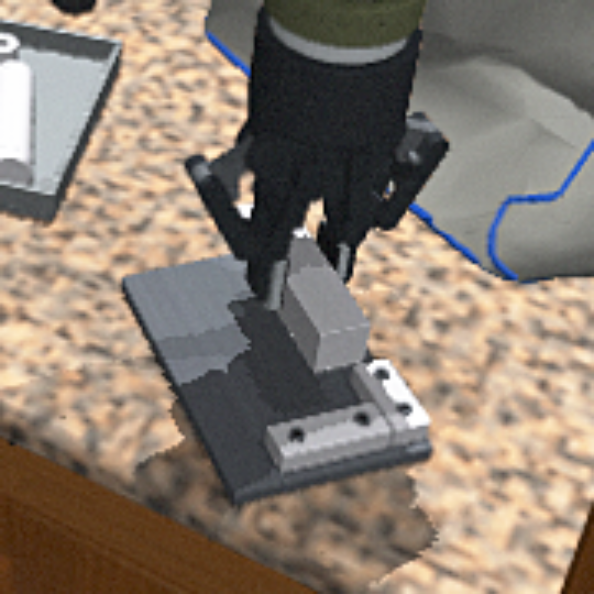

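Bed edge (188,116) to (402,115) is square to the tool. The fence block's inner edge runs (362,149) to (361,238), and the bar's right front corner is at (356,212). Measuring the gaps now.

```bash
python3 - <<'E'
from tf import *
import pickle
np.set_printoptions(precision=4,suppress=True)
w,s=pickle.load(open("w5.pkl","rb"));M,t=pose(s)
f=(plane(w,[(362.5,149),(361,238)],.024)-t)@M;print("fence",f)
b=(plane(w,[(188,116),(402.5,115)],.010)-t)@M;print("bed far edge",b)
p=(plane(w,[(278,212),(356,212),(282,330),(353,330)],t[2]-.15)-t)@M;print("bar",p)
for a in([.5715,-.0018,0],):print("target in tool",M.T@(np.array(a)-np.r_[t[:2],0]))
E
```

```text
fence [[0.065  0.023  0.2025]
 [0.0202 0.024  0.2026]]
bed far edge [[ 0.0798 -0.0628  0.2166]
 [ 0.0801  0.044   0.2165]]
bar [[ 0.0491 -0.0122  0.15  ]
 [ 0.0491  0.0149  0.15  ]
 [ 0.0011 -0.0123  0.15  ]
 [ 0.0011  0.0155  0.15  ]]
target in tool [-0.0064  0.0095 -0.    ]
```

Request:
carry_out([
  {"jaw":-1,"tx":0,"ty":0,"tz":1.5,"wx":0,"wy":0,"wz":0},
  {"jaw":-1,"tx":0,"ty":0,"tz":1.3,"wx":0,"wy":0,"wz":0},
  {"jaw":-1,"tx":0,"ty":0,"tz":0.8,"wx":0,"wy":0,"wz":0},
  {"jaw":-1,"tx":-0.15,"ty":0.2,"tz":0,"wx":0,"wy":0,"wz":0},
  {"jaw":-1,"tx":-0.15,"ty":0.2,"tz":0,"wx":0,"wy":0,"wz":0},
  {"jaw":-1,"tx":0,"ty":0,"tz":0.2,"wx":0,"wy":0,"wz":0},
  {"jaw":-1,"tx":0,"ty":0,"tz":0,"wx":0,"wy":0,"wz":0},
  {"jaw":-1,"tx":0,"ty":0,"tz":0,"wx":0,"wy":0,"wz":0},
])

```text
clock: 7.82
tcp_pos: [0.5668, 0.0028, 0.1889]
orientation: [0.0, 0.779, 0.627, 0.0]
wrist_force: [0.6, -0.3, -2.5]
finger_gap: 0.027
```

```bash
python3 - <<'E'
from tf import *
import pickle
np.set_printoptions(precision=4,suppress=True)
s=get_state();w=eyes.calibration("wrist");im=eyes.read_camera("wrist");cv2.imwrite("pics/w6.png",im);pickle.dump((w,s),open("w6.pkl","wb"))
M,t=pose(s);print(s["clock"],t,"F tool",M.T@s["wrist_force"],s["ft_torque"],s["finger_gap"])
im=eyes.read_camera("scene");cv2.imwrite("pics/s6.png",cv2.resize(im[220:400,340:520],None,fx=3.3,fy=3.3))
E
```

```text
7.825 [0.5668 0.0028 0.1889] F tool [-0.124   0.66    2.4581] [-0.0153  0.0341  0.0034] 0.02702810746709117
```

View pics/w6.png

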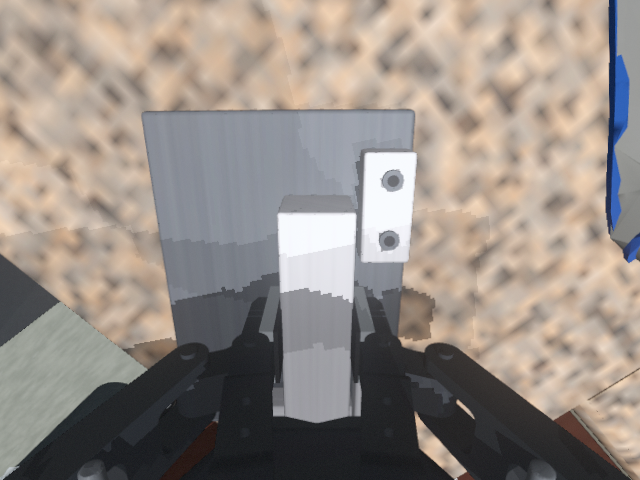

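View pics/s6.png

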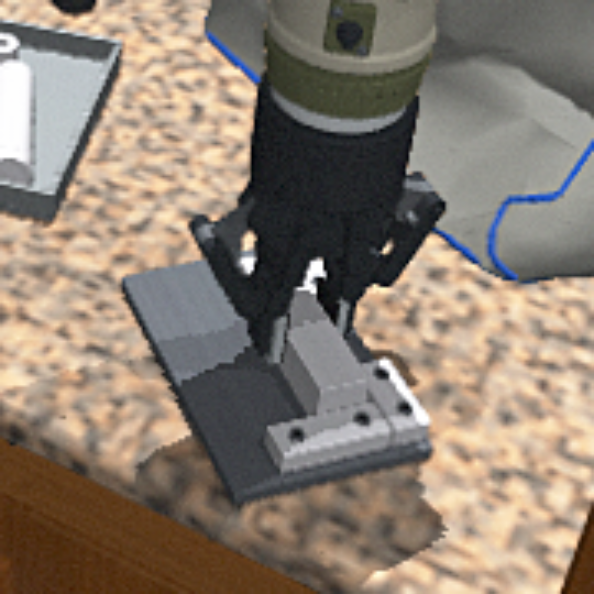

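The bar hovers about 1 mm above the bed, just left of the fence block edge at (363,151) to (360,262), and its near end is close behind the stop. Measuring the remaining gaps.

```bash
python3 - <<'E'
from tf import *
import pickle
np.set_printoptions(precision=4,suppress=True)
w,s=pickle.load(open("w6.pkl","rb"));M,t=pose(s)
print("fence",(plane(w,[(363.5,151),(360.5,262)],.024)-t)@M)
print("bar",(plane(w,[(278,212),(356,212),(282,330),(353,330)],t[2]-.15)-t)@M)
print("bed edge",(plane(w,[(143,112),(414,111)],.010)-t)@M)
E
```

```text
fence [[0.0683 0.0186 0.1649]
 [0.0235 0.0193 0.1649]]
bar [[ 0.0491 -0.0121  0.15  ]
 [ 0.0491  0.015   0.15  ]
 [ 0.0011 -0.0123  0.15  ]
 [ 0.0011  0.0155  0.15  ]]
bed edge [[ 0.0822 -0.0676  0.1788]
 [ 0.0823  0.0398  0.1789]]
```

Request:
carry_out([
  {"jaw":-1,"tx":0,"ty":0.2,"tz":0.0,"wx":0,"wy":0,"wz":0},
  {"jaw":-1,"tx":0,"ty":0.15,"tz":0.1,"wx":0,"wy":0,"wz":0},
  {"jaw":-1,"tx":0,"ty":0.1,"tz":0.1,"wx":0,"wy":0,"wz":0},
  {"jaw":-1,"tx":0,"ty":0,"tz":0,"wx":0,"wy":0,"wz":0},
  {"jaw":-1,"tx":0,"ty":0,"tz":0,"wx":0,"wy":0,"wz":0},
])

```text
clock: 8.55
tcp_pos: [0.5707, 0.0019, 0.1877]
orientation: [-0.0, 0.779, 0.627, -0.0]
wrist_force: [-4.9, 0.5, 7.4]
finger_gap: 0.0272
```

```bash
cat > st.py <<'E'
from tf import *
np.set_printoptions(precision=4,suppress=True)
s=get_state();M,t=pose(s);print(s["clock"],t,"F tool",M.T@s["wrist_force"],"torque tool",M.T@s["ft_torque"],s["finger_gap"],np.degrees(np.arctan2(M[1,0],M[0,0])))
print(M.T@(t-np.array([0.5668,0.0028,0.1889])))
E
python3 st.py
```

```text
8.55 [0.5707 0.0019 0.1877] F tool [-0.5465 -4.8781 -7.3986] torque tool [ 0.9224 -0.1215 -0.1306] 0.027189484062188362 77.61986301714127
[-0.      0.004   0.0012]
```

Request:
carry_out([
  {"jaw":-1,"tx":0,"ty":0.05,"tz":0.03,"wx":0,"wy":0,"wz":0},
  {"jaw":-1,"tx":0,"ty":0,"tz":0,"wx":0,"wy":0,"wz":0},
  {"jaw":-1,"tx":0,"ty":0,"tz":0,"wx":0,"wy":0,"wz":0},
  {"jaw":-1,"tx":0,"ty":0,"tz":0,"wx":0,"wy":0,"wz":0},
])

```text
clock: 9.05
tcp_pos: [0.5708, 0.0019, 0.1876]
orientation: [-0.001, 0.779, 0.627, -0.0]
wrist_force: [-6.7, 1.0, 12.0]
finger_gap: 0.027
```

```bash
python3 st.py; python3 - <<'E'
from tf import *
import pickle
s=get_state();w=eyes.calibration("wrist");im=eyes.read_camera("wrist");cv2.imwrite("pics/w7.png",im);pickle.dump((w,s),open("w7.pkl","wb"))
im=eyes.read_camera("scene");cv2.imwrite("pics/s7.png",cv2.resize(im[300:390,370:500],None,fx=6,fy=6))
E
python3 st.py
```

```text
9.05 [0.5708 0.0019 0.1876] F tool [ -0.4491  -6.769  -12.0363] torque tool [ 1.2987 -0.0715 -0.1007] 0.02696702438680768 77.62774719655272
[0.     0.0041 0.0012]
9.15 [0.5708 0.0019 0.1877] F tool [ -0.2206  -6.7516 -11.2512] torque tool [ 1.3137 -0.0845 -0.1025] 0.02691024413553638 77.62489160989652
[-0.      0.0041  0.0012]
```

View pics/w7.png

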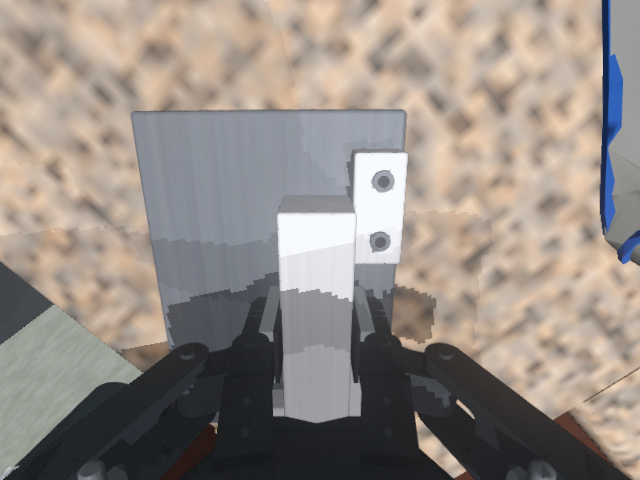

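View pics/s7.png

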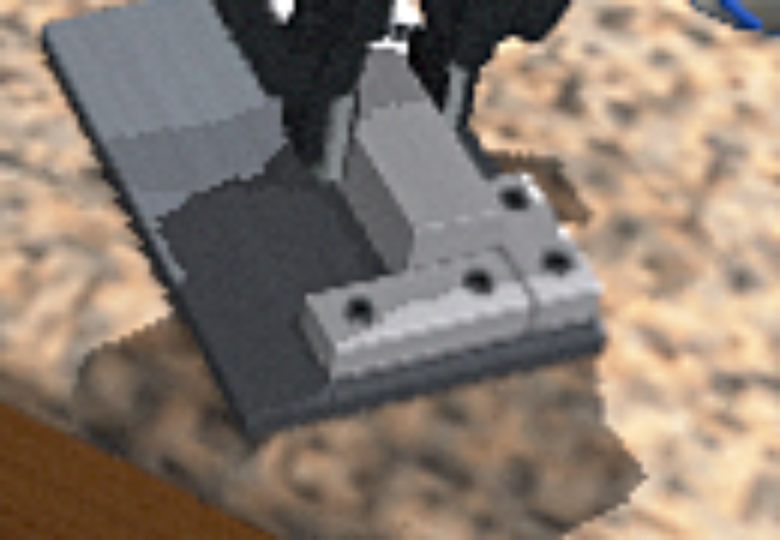

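Request:
carry_out([
  {"jaw":-1,"tx":0,"ty":0.06,"tz":0,"wx":0,"wy":0,"wz":0},
  {"jaw":-1,"tx":0,"ty":0,"tz":0,"wx":0,"wy":0,"wz":0},
  {"jaw":-1,"tx":0,"ty":0,"tz":0,"wx":0,"wy":0,"wz":0},
  {"jaw":-1,"tx":0,"ty":0,"tz":0,"wx":0,"wy":0,"wz":0},
  {"jaw":-1,"tx":0,"ty":0,"tz":0,"wx":0,"wy":0,"wz":0},
  {"jaw":-1,"tx":0,"ty":0,"tz":0,"wx":0,"wy":0,"wz":0},
])

```text
clock: 9.9
tcp_pos: [0.571, 0.0019, 0.1877]
orientation: [-0.001, 0.779, 0.627, -0.001]
wrist_force: [-7.8, 1.8, 12.6]
finger_gap: 0.027
```

```bash
python3 st.py; python3 - <<'E'
from tf import *
im=eyes.read_camera("wrist");cv2.imwrite("pics/w8.png",im)
s=get_state();w=eyes.calibration("wrist");M,t=pose(s)
np.set_printoptions(precision=4,suppress=True)
print("fence",(plane(w,[(354.5,152),(352.5,263)],.024)-t)@M)
cv2.imwrite("pics/c8.png",cv2.resize(im[140:280,260:420],None,fx=4,fy=4,interpolation=cv2.INTER_NEAREST))
E
python3 st.py
```

```text
9.9 [0.571  0.0019 0.1877] F tool [  0.0903  -8.0546 -12.6167] torque tool [ 1.6427 -0.0561 -0.1693] 0.02698839941996171 77.63495009464447
[0.     0.0043 0.0012]
fence [[0.0681 0.0152 0.1636]
 [0.0237 0.0159 0.1636]]
9.95 [0.571  0.0019 0.1877] F tool [ -0.6398  -7.5239 -11.8311] torque tool [ 1.6005 -0.0022 -0.1873] 0.027008045675560307 77.63300829814781
[-0.      0.0043  0.0012]
```

View pics/c8.png

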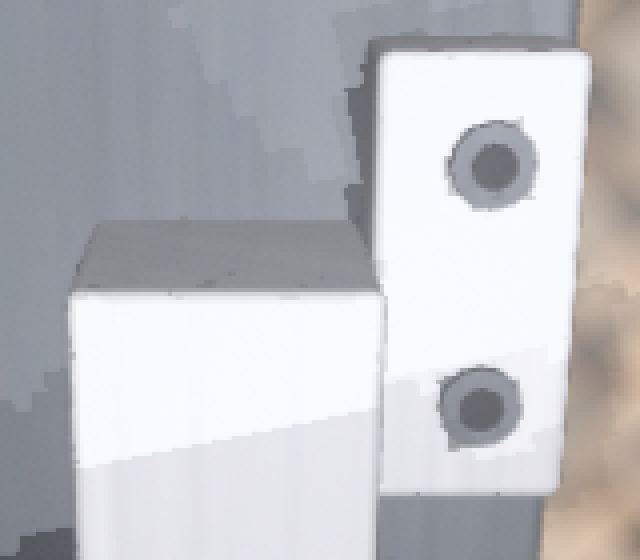

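Request:
carry_out([
  {"jaw":-1,"tx":0,"ty":0.08,"tz":0,"wx":0,"wy":0,"wz":0},
  {"jaw":-1,"tx":0,"ty":0,"tz":0,"wx":0,"wy":0,"wz":0},
  {"jaw":-1,"tx":0,"ty":0,"tz":0,"wx":0,"wy":0,"wz":0},
  {"jaw":-1,"tx":0,"ty":0,"tz":0,"wx":0,"wy":0,"wz":0},
  {"jaw":-1,"tx":0,"ty":0,"tz":0,"wx":0,"wy":0,"wz":0},
  {"jaw":-1,"tx":0,"ty":0,"tz":0,"wx":0,"wy":0,"wz":0},
  {"jaw":-1,"tx":0,"ty":0,"tz":0,"wx":0,"wy":0,"wz":0},
  {"jaw":-1,"tx":0,"ty":0,"tz":0,"wx":0,"wy":0,"wz":0},
])

```text
clock: 10.95
tcp_pos: [0.5713, 0.0018, 0.1877]
orientation: [-0.001, 0.779, 0.627, -0.001]
wrist_force: [-9.7, 0.3, 14.5]
finger_gap: 0.0268
```

```bash
python3 st.py; python3 - <<'E'
from tf import *
im=eyes.read_camera("scene");cv2.imwrite("pics/s9.png",im)
im=eyes.read_camera("wrist");cv2.imwrite("pics/w9.png",im)
E
python3 st.py
```

```text
10.95 [0.5713 0.0018 0.1877] F tool [ -1.7756  -9.5612 -14.4249] torque tool [ 1.9763 -0.1203 -0.2133] 0.02682868423446664 77.6456547960268
[-0.      0.0046  0.0012]
11.05 [0.5713 0.0018 0.1877] F tool [ -2.2597 -10.3408 -15.3492] torque tool [ 1.9542 -0.1428 -0.2053] 0.026969783170234105 77.6449264779065
[0.     0.0046 0.0012]
```

View pics/s9.png

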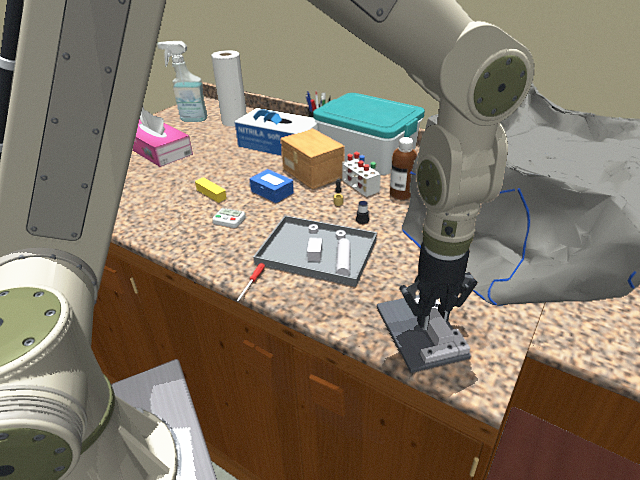

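View pics/w9.png

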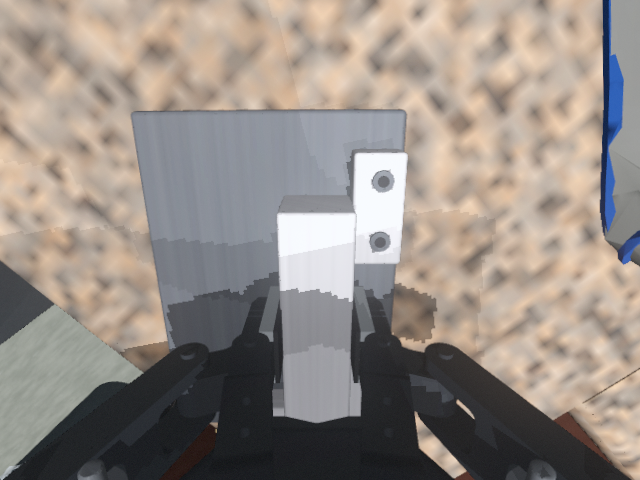

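The bar is against the fence edge at (354,210). The rod, stub and collars are still in the tray, and the bystanders haven't moved. The push reads about 10 N into the fence and 14–15 N down, and it is steady, so I'm handing in.

```bash
python3 - <<'E'
from tf import *
print(env.hand_in()); s=get_state();M,t=pose(s);print(s["clock"],t,M.T@s["wrist_force"])
E
```

```text
the job is handed in; nothing more can be done
None
the job is handed in; nothing more can be done
```

I took the long square bar out of the tray and laid it flat on the jig bed along the fence, near end at the stop. I handed in at about 11 s, with the arm still holding and pressing it. The hand-in gave no verdict.

**Last checks before handing in:**
- **Push:** about 10 N into the fence, but 14–15 N down, which is more than the 10 N asked for. It was set up in a few small steps, not one push, because I topped it up until the fence force reached about 10 N. These are wrist readings; I could not measure the fence and bed contact forces separately.
- **Position:** the bar's middle measured about 3–4 mm towards the stop from the bed's centre (allowed -7.5 to +1 mm). That leaves roughly 1–2 mm to the stop. The two references I used disagreed by about 1 mm. The tool's height matched the bar lying flat on the bed.
- **Angle:** the tool, which held the bar square, stayed within about 1° of the fence direction. That direction measured 77.7° in the wrist view and 76.9° in the scene view.
- **Other objects:** the last scene picture shows the rod, short block and both collars in the tray, and nothing on the counter moved.

**Things that disagreed or went wrong:**
- My first rough reading of the tray from the scene view was about 16 mm off the wrist view. The bar itself agreed to about 2 mm between the two, and I used the wrist view.
- My first move call was refused because its rows were incomplete, and nothing moved.
- The state could no longer be read after hand-in, so I have no readings from the final second.

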